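# Open the vacuum valve under the wafer stage

## Task

Switch on the vacuum that holds the wafer: under the stage's front overhang hangs a valve knob whose long arm ends in an upright finger post. Turn this knob until its arm points straight out, square to the stage's front edge, then let go. Do not turn the round armless levelling knob that hangs beside it.

Things in the scene. Friction and masses are not known exactly. Their poses are not given: they have to be found in the camera images.
- valve (a joint): Angle (rad) of the valve knob on the underside of the stage's front overhang, about a vertical axis; grows counter-clockwise from above. 0: arm straight out, square to the front edge (open). Starts between -0.9 and -0.45, the arm swung towards the robot's left. Stops at -1 and 1. Light friction (about 2 N at the post); it stays where it is left.
- valve_axis (a point): Point on the knob's vertical axis, 90 mm above the table, 20 mm inside the front edge, on the left or right half of the stage; does not turn. Its x is level and points inwards, square to the front edge: the arm at joint 0 lies along -x; z is up. The stage plate (black block, green top, dark round wafer, 240 mm deep, 340 wide) spans 85 to 105 mm above the table.
- valve_post (a point): Upright round steel finger post at the end of the valve's arm: 14 mm in diameter, top 115 mm above the table. This point is on its centre line, 90 mm above the table and 110 mm from the knob's axis. The arm, 12 mm wide, lies low (48 to 58 mm above the table), so the post stands free above it, outside the stage's edge.
- level (a joint): Angle (rad) of the levelling knob, to be left alone: a plain fluted steel disc 68 mm in diameter, 46 to 70 mm above the table, without an arm, under the same front edge on the stage's other half, 190 mm from the valve's axis, its rim showing 14 mm beyond the edge. Starts at 0, turns easily.

How it is judged:
By the outcome, as a careful person would: the job done as asked, in the order asked, and still so for the second after the job is handed in, with the robot touching nothing.
It also fails if it takes over 32 s, if anything falls off the work surface, if the arm or the gripper's body presses on something with over 40 N, if the wrist force passes 120 N, or if a joint passes its speed limit or range.

## Robot

A 6-joint arm with a two-finger parallel gripper is mounted at the origin on the work surface. World frame = base frame: x ahead of the robot, y to its left, z up, the work surface at z = 0. Lengths are in mm, angles in rad, forces in N, time in s.
With the tool pointing down it reaches from about 250 to 800 mm from the base axis. Payload 3.9 kg.
Tool frame: the origin (TCP) lies at the very end of the fingers, on their centre line; the grasp point (between the pads) lies 19 mm behind it; z points along the fingers, y is the line along which they close (so a half turn about z gives the same grasp; the last joint's range is limited). The gripper opens to 85 mm and grips with 20 to 120 N. Pads are 22 mm wide; open, the fingers measure 114 mm over their backs; the gripper's body (76 mm by 85 mm) begins 54 mm behind the grasp point. The pads swing forward as they close: fully open they stand 13 mm farther back than shut.
Start: joints at [1.11, 0.26, -0.138, 1.173, 0, 1.571], TCP at [233.443, 470.233, 231.304] pointing down, gripper open.
Joint ranges: [-2.78, 2.78], [-0.83, 1.72], [-1.28, 1.37], [-1.9, 2.12], [-1.57, 1.48], [-3.14, 3.14]. Speed limits (rad/s): [2.57, 2.57, 3.14, 3.14, 3.14, 3.14].

## Interface

Orientations are given as a unit quaternion [w, x, y, z].
In Python, from plant import observe, grab_frame, camera_params, finish_job, recognise, mark_of gives the robot as it stands.
- The arm moves only by the shell command python3 -m pendant 'ROWS' [FORCE]. ROWS is JSON, a list of rows, each a list of 3 entries, a list of its own where there are three numbers: the shift along the tool's x, y, z in cm, then the turn, a rotation vector about the tool's x, y, z in rad, then the closure, from 0 (fully open) to 1 (shut). In form: [[[x, y, z], [rx, ry, rz], claw], ...]. A call has 1 to 10 rows; each row is the pose to reach, as a shift and turn from the pose commanded when the call began, along the tool's axes at that moment; what a row does not reach only later rows make up. A row lasts 1/10 s, in which the tool goes at most 50 mm and 8.59 degrees, less where a joint would pass 70% of its speed; a pose out of reach is approached as far as the arm can. A call with a gripper value outside its range is refused whole. The fingers move at their own pace and stop on an object; FORCE is the grip in N (left out, the last holds). Time passes only in rows, so rows that repeat a pose let the fingers close. It gives the time, the measured TCP pose, the force, the opening and the grip force at its end, in the units of the state.
- observe(): the state, without advancing time (a new reading comes with each control period).
- grab_frame(name): name is "side" or "top" or "wrist"; returns (picture, depth): 420x560x3 uint8, blue, green, red; 420x560 float32, mm along the optical axis (not along the pixel's ray), 0 where there is no reading.
- camera_params(name): a dict with "fx", "fy", "cx", "cy" (pixels), "k1" (the pictures are not rectified: a ray, as slopes to the right and down, at radius r is drawn at 1 + k1 r^2 times it, then the intrinsics apply), "R" (3x3) and "t" (3): a world point X has camera coordinates R X + t; the wrist camera has in their place "T_tool_cam" (4x4, takes a point from camera to tool coordinates, whose origin is the TCP and whose axes are the flange's). Camera axes: x right, y down, z forward; pixel columns grow to the right and rows downward; lengths in mm; the calibration is good to about 2 mm. A picture is of the moment at which its call begins: read the wrist's pose just before it. camera_params takes no time and is no camera call.
- finish_job(): hands the job in; it is judged then, once.
Trained networks look in the newest picture that a camera, given by its name, has taken for a name from the list of things; names that differ only in an ending like _2 or _b are one class to them, and where a whole thing is asked for, a point or a joint stands for the part that bears it (a point fixed in the world has none). Each returns a list of dicts, best first, with "conf" (0 to 1); they miss things now and then, are a little off and sometimes report something else, mostly with a low value. They report only what shows in the picture. A call takes as long as a camera call.
- recognise(camera, label): "position" ([x, y, z] in mm, in the coordinates of the camera as it stood for that picture, good to about 4 mm: the middle of the surface that is visible of it).
- mark_of(camera, label): "position" ([x, y, z] in mm, in the coordinates of the camera as it stood for that picture, good to about 4 mm: a listed point, or the origin of a listed thing).
The state is a dict: "t": time; "qpos": joint angles; "qd": joint speeds; "effort": joint torques, N m; "position": TCP position; "orientation": TCP orientation; "contact_force": force on the tool from outside, world axes, zero at the start; "wrist_torque": the same for the moment, N m; "grip_width": finger opening in mm; "grasp_force": force on a finger pad.
Only numpy, scipy, OpenCV 4.12 (cv2) and the standard library are available. Lean on these libraries where they do the work, as an engineer would, in place of code of your own. Each camera call takes 0.05 s, during which the arm holds its last target. There are 200 camera calls.

## Working session

There is one attempt and no reset: what is moved stays moved. The work goes in short steps, Python scripts to look and compute and a shell command to move; the robot and the scene stay as the last step left them, time stands still between calls to the robot, and variables do not carry over. Pictures are saved under pics/ and viewed, at most 10 in all, crops included, and the job is handed in when it is done.

```bash
mkdir -p pics; cat > h.py <<'E'
import numpy as np,cv2
from plant import *
from scipy.spatial.transform import Rotation as R
def toW(cam,p,s=None):
    c=camera_params(cam);p=np.array(p,float)
    if cam!="wrist": return np.array(c["R"]).T@(p-np.array(c["t"]))
    q=s["orientation"];T=np.array(c["T_tool_cam"])
    return R.from_quat([q[1],q[2],q[3],q[0]]).as_matrix()@(T[:3,:3]@p+T[:3,3])+np.array(s["position"])
E
python3 - <<'E'
from h import *
s=observe();print(s["position"],s["orientation"],s["contact_force"])
ims=[]
for c in("top","side"):
    im,d=grab_frame(c);cv2.imwrite(f"pics/{c}0.png",im)
    for f,l in((mark_of,"valve_axis"),(mark_of,"valve_post"),(recognise,"valve_post"),(recognise,"level")):
        for r in f(c,l)[:2]: print(c,f.__name__,l,round(r["conf"],2),toW(c,r["position"]).round(1))
E
```

```text
[233.14032152 469.61149583 230.45093384] [-2.32709673e-04  2.28380729e-01  9.73571393e-01 -9.64739565e-04] [-0.52781586 -0.42041493  0.09109198]
top call valve_axis 0.66 [646.1 131.5  91.1]
top call valve_post 0.61 [562.4 203.6  89.6]
top call valve_post 0.83 [594.1 174.7  52.8]
top call level 0.62 [652.7 -58.7  68.6]
side call valve_axis 0.76 [640.5 133.   86.6]
side call valve_post 0.91 [559.  201.6  91.6]
side call valve_post 0.8 [590.6 174.8  59.1]
```

View pics/top0.png

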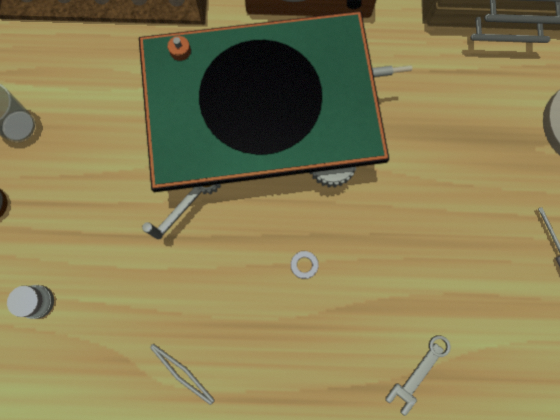

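View pics/side0.png

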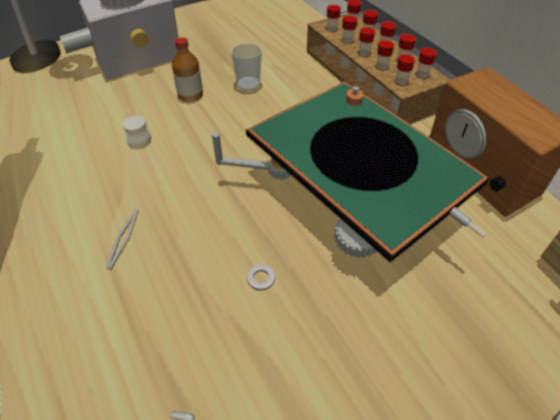

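```bash
python3 - <<'E'
from h import *
# stage front edge direction from top depth: points of height 95-115
im,d=grab_frame("top");c=camera_params("top")
v,u=np.mgrid[:420,:560]
K=np.array([[c["fx"],0,c["cx"]],[0,c["fy"],c["cy"]],[0,0,1.]])
n=cv2.undistortPoints(np.stack([u,v],-1).reshape(-1,1,2).astype(float),K,np.array([c["k1"],0,0,0.])).reshape(420,560,2)
P=np.dstack([n*d[...,None],d]);W=(P-np.array(c["t"]))@np.array(c["R"])
m=(d>0)&(abs(W[...,2]-105)<8)&(W[...,0]>450)
n_,l,st,_=cv2.connectedComponentsWithStats(m.astype(np.uint8))
k=1+np.argmax(st[1:,4]);pts=W[l==k]
print(st[k],pts.mean(0),np.percentile(pts[:,2],[5,50,95]))
r=cv2.minAreaRect(pts[:,:2].astype(np.float32));print(r);print(cv2.boxPoints(r))
np.save("W.npy",W)
# front edge fit
ys=pts[:,1];b=[]
for y in np.arange(ys.min()+25,ys.max()-25,10):
    q=pts[abs(ys-y)<5];b.append((q[:,0].min(),y))
b=np.array(b);f=np.polyfit(b[:,1],b[:,0],1);print("x=",f,np.std(b[:,0]-np.polyval(f,b[:,1])))
E
```

```text
[  139    11   258   180 35111] [753.18338124  52.77442101 103.67730854] [101.23711022 103.7044248  106.05384547]
((763.347900390625, 36.80424499511719), (240.95404052734375, 375.79107666015625), 9.233050346374512)
[[ 614.2839   202.93477]
 [ 674.5798  -167.9875 ]
 [ 912.4119  -129.32628]
 [ 852.116    241.596  ]]
x= [-1.52640931e-01  6.47625657e+02] 3.352155021961563
```

The pictures show the valve arm at the left of the stage, with its post at top (153,230). The levelling disc is on the right, at (334,172). The networks' points agree: the axis-to-post distance is about 108 mm. Next I'll refine the edge direction using the green colour.

```bash
python3 - <<'E'
from h import *
im=cv2.imread("pics/top0.png").astype(int);W=np.load("W.npy")
g=((im[...,1]>im[...,2]+25)&(im[...,1]>45)|(im.max(2)<12))&(abs(W[...,2]-105)<8)
g=cv2.morphologyEx(g.astype(np.uint8),cv2.MORPH_OPEN,np.ones((5,5)))
n,l,st,_=cv2.connectedComponentsWithStats(g);k=1+np.argmax(st[1:,4]);p=W[l==k][:,:2].astype(np.float32)
h=cv2.convexHull(p);r=cv2.minAreaRect(h);print(r);B=cv2.boxPoints(r);print(B)
a=np.deg2rad(r[2]);
ax=[];po=[]
for c in("top","side"):
  for _ in range(3):
    grab_frame(c)
    for l,L in(("valve_axis",ax),("valve_post",po)):
        q=mark_of(c,l)
        if q and q[0]["conf"]>.4:L.append(toW(c,q[0]["position"]))
print(np.round(ax,1),np.round(po,1));ax=np.median(ax,0);po=np.median(po,0);print(ax,po,np.linalg.norm((ax-po)[:2]))
E
```

```text
((761.091796875, 54.89405059814453), (225.85064697265625, 324.6132507324219), 9.272672653198242)
[[ 623.48914  196.88376]
 [ 675.79504 -123.48767]
 [ 898.69446  -87.09566]
 [ 846.38855  233.27577]]
[[647.  134.1  91.4]
 [646.7 133.7  94.4]
 [643.3 133.1  92.2]
 [637.8 134.2  92.1]
 [642.9 132.3  88.2]
 [642.8 129.8  93.5]] [[561.8 203.7  86.1]
 [562.1 203.5  88.7]
 [562.1 204.   89.1]
 [558.1 203.   90.1]
 [555.9 200.7  89.8]
 [560.5 204.6  92.6]]
[643.1302291  133.44384675  92.15692994] [561.17600492 203.61114861  89.47107211] 107.88857730379682
```

```bash
python3 -m pendant '[[[-20,-4.5,0],[0,0,0],0.3],[[-30,-6.8,0],[0,0,0],0.3],[[-41.2,-9.3,0],[0,0,0],0.3],[[-41.2,-9.3,0],[0,0,0],0.3],[[-41.2,-9.3,0],[0,0,0],0.3],[[-41.2,-9.3,0],[0,0,0],0.3],[[-41.2,-9.3,0],[0,0,0],0.3],[[-41.2,-9.3,0],[0,0,0],0.3],[[-41.2,-9.3,0],[0,0,0],0.3],[[-41.2,-9.3,0],[0,0,0],0.3]]' 20
python3 -m pendant '[[[0,0,6],[0,0,0],0.3],[[0,0,6],[0,0,0],0.3],[[0,0,6],[0,0,0],0.3]]'
python3 - <<'E'
from h import *
s=observe();print(s["position"],s["qd"],s["grip_width"])
im,d=grab_frame("wrist");cv2.imwrite("pics/w1.png",im)
for l in("valve_post","valve_axis"):
    for q in mark_of("wrist",l)[:2]:print(l,q["conf"],toW("wrist",q["position"],s))
E
```

```text
t: 2.45
position: [563.7, 201.3, 230.8]
orientation: [0.0, 0.231, 0.973, -0.0]
contact_force: [-0.7, 0.7, -0.5]
grip_width: 59.7
grasp_force: 0.0
t: 2.75
position: [558.4, 203.6, 169.3]
orientation: [-0.003, 0.228, 0.974, -0.002]
contact_force: [-0.3, -0.0, 0.5]
grip_width: 60.0
grasp_force: 0.0
[558.43272837 203.57043836 169.29809778] [ 4.18688624e-03 -2.89118616e-02  7.85564235e-02  2.43570710e-02
 -3.01294245e-05 -1.47152269e-03] 60.00733885122995
valve_post 0.81 [560.69114084 201.69483972  90.15118737]
```

View pics/w1.png

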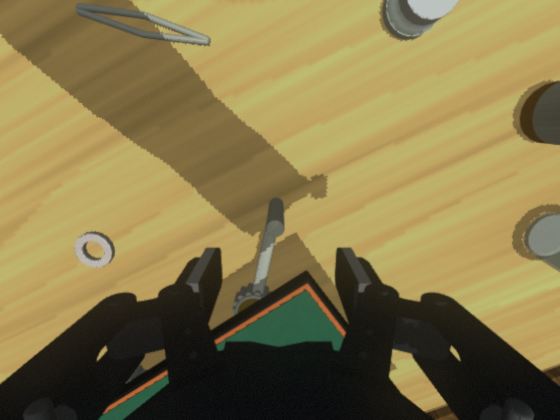

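The wrist picture shows the post at (276,210), centred between the fingers, with the stage corner clear at (308,275). I'll descend around the post and grip it lightly.

```bash
python3 -m pendant '[[[0,0,4.5],[0,0,0],0.3],[[0,0,8.9],[0,0,0],0.3],[[0,0,8.9],[0,0,0],0.3],[[0,0,8.9],[0,0,0],0.3],[[0,0,8.9],[0,0,0],0.6],[[0,0,8.9],[0,0,0],0.8],[[0,0,8.9],[0,0,0],0.95],[[0,0,8.9],[0,0,0],0.95],[[0,0,8.9],[0,0,0],0.95],[[0,0,8.9],[0,0,0],0.95]]' 20
python3 - <<'E'
from h import *
s=observe();print(s["position"],s["grip_width"],s["grasp_force"])
q=s["orientation"];M=R.from_quat([q[1],q[2],q[3],q[0]]).as_matrix()
ax=np.array([643.1,133.4]);P=np.array(s["position"][:2]);v=P-ax;print("arm",np.hypot(*v),np.degrees(np.arctan2(v[1],v[0])))
a0=np.arctan2(v[1],v[0]);a1=np.pi+np.radians(9.27)
for f in np.linspace(0,1,11)[1:]:
    a=a0+f*(a1-a0);T=ax+110*np.array([np.cos(a),np.sin(a)])
    print((M.T@np.r_[T-P,0]/10).round(2),round(-.623*f,2))
E
```

```text
t: 3.9
position: [562.4, 203.7, 84.2]
orientation: [0.002, 0.229, 0.974, 0.0]
contact_force: [-0.9, -0.5, 7.3]
grip_width: 13.4
grasp_force: 21.4
[562.41949042 203.71094003  84.2393586 ] 13.410551079853477 21.436279714107513
arm 107.01856340801726 138.92870681118407
[ 0.49 -0.87 -0.  ] -0.06
[ 0.61 -1.83 -0.  ] -0.12
[ 0.65 -2.79 -0.01] -0.19
[ 0.6  -3.76 -0.01] -0.25
[ 0.46 -4.72 -0.01] -0.31
[ 0.24 -5.66 -0.01] -0.37
[-0.06 -6.57 -0.01] -0.44
[-0.44 -7.46 -0.01] -0.5
[-0.89 -8.32 -0.01] -0.56
[-1.42 -9.12 -0.01] -0.62
```

```bash
python3 -m pendant '[[[0.3,-0.9,0],[0,0,-0.06],0.95],[[0.5,-1.8,0],[0,0,-0.12],0.95],[[0.6,-2.8,0],[0,0,-0.19],0.95],[[0.6,-3.8,0],[0,0,-0.25],0.95],[[0.5,-4.7,0],[0,0,-0.31],0.95],[[0.2,-5.7,0],[0,0,-0.37],0.95],[[-0.1,-6.6,0],[0,0,-0.44],0.95],[[-0.4,-7.5,0],[0,0,-0.5],0.95],[[-0.7,-8.0,0],[0,0,-0.55],0.95],[[-0.7,-8.0,0],[0,0,-0.55],0.95]]' 20
python3 - <<'E'
from h import *
s=observe();print(s["position"],s["orientation"],s["contact_force"])
for c in("top","side"):
    im,d=grab_frame(c);cv2.imwrite(f"pics/{c}2.png",im)
    for l in("valve_axis","valve_post"):
        for q in mark_of(c,l)[:1]:print(c,l,q["conf"],toW(c,q["position"]).round(1))
E
```

```text
t: 4.9
position: [534.8, 129.3, 84.2]
orientation: [0.003, -0.044, 0.999, 0.001]
contact_force: [3.3, -0.2, 6.3]
grip_width: 13.8
grasp_force: 21.3
[534.78858314 129.2653742   84.19920974] [ 3.04191397e-03 -4.43014631e-02  9.99013371e-01  6.41965944e-04] [ 3.27541889 -0.15041024  6.29027228]
top valve_axis 0.85 [649.  134.3  93.6]
side valve_axis 0.59 [641.2 132.7  89.4]
side valve_post 0.58 [533.1 133.7  90.6]
```

```bash
python3 -m pendant '[[[0,-0.7,0],[0,0,-0.03],0.95],[[0.1,-1.5,0],[0,0,-0.07],0.95],[[0.1,-1.5,0],[0,0,-0.07],0.95],[[0.1,-1.5,0],[0,0,-0.07],0.95]]' 20
python3 -m pendant '[[[0,0,0],[0,0,0],0.3],[[0,0,0],[0,0,0],0.3],[[0,0,0],[0,0,0],0.3],[[0,0,0],[0,0,0],0.3],[[0,0,-4],[0,0,0],0.3],[[0,0,-8],[0,0,0],0.3],[[3,0,-12],[0,0,0],0.3],[[8,0,-13],[0,0,0],0.3],[[10,0,-13],[0,0,0],0.3],[[10,0,-13],[0,0,0],0.3]]'
python3 -m pendant '[[[0,0,0],[0,0,0],0.3],[[0,0,0],[0,0,0],0.3]]'
python3 - <<'E'
from h import *
s=observe();print(s["position"])
for c in("wrist","top"):
    im,d=grab_frame(c);cv2.imwrite(f"pics/{c}3.png",im);np.save(f"{c}3.npy",d)
    for l in("valve_axis","valve_post"):
        for q in mark_of(c,l)[:1]:print(c,l,q["conf"],toW(c,q["position"],s).round(1))
E
```

```text
t: 5.6
position: [535.6, 114.8, 84.2]
orientation: [0.003, -0.079, 0.997, 0.0]
contact_force: [4.0, 0.1, 6.2]
grip_width: 13.2
grasp_force: 21.4
t: 6.6
position: [429.9, 97.5, 212.7]
orientation: [-0.001, -0.08, 0.997, -0.0]
contact_force: [0.1, 0.0, 0.6]
grip_width: 59.8
grasp_force: 0.0
t: 6.8
position: [434.4, 98.3, 212.1]
orientation: [0.0, -0.079, 0.997, 0.0]
contact_force: [-0.1, 0.2, -0.3]
grip_width: 59.5
grasp_force: 0.0
[434.43958156  98.27285381 212.05911904]
wrist valve_post 0.88 [535.8 116.9  90.7]
top valve_axis 0.84 [645.  131.3  92.4]
top valve_post 0.97 [539.8 117.2  85.2]
```

View pics/wrist3.png

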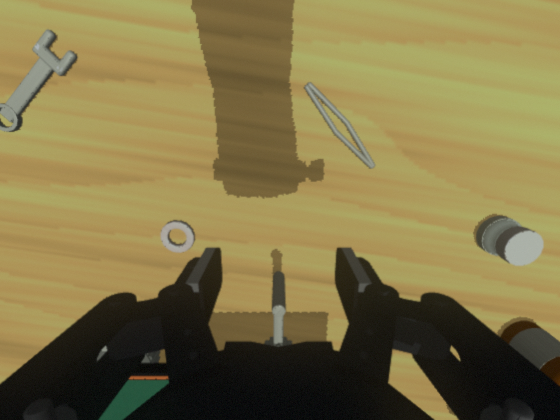

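View pics/top3.png

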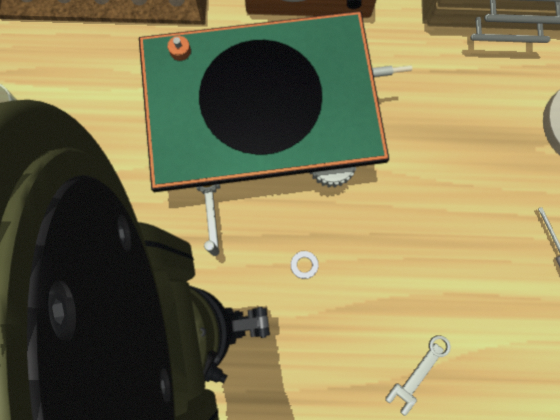

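Both pictures show the arm square to the edge: in the wrist view the arm is vertical at column 279 and the edge level at row 376. The post is free and the levelling disc looks unmoved. I'll check the angle numerically by fitting lines.

```bash
python3 - <<'E'
from h import *
im=cv2.imread("pics/top3.png");c=camera_params("top")
K=np.array([[c["fx"],0,c["cx"]],[0,c["fy"],c["cy"]],[0,0,1.]]);Rc=np.array(c["R"]);t=np.array(c["t"])
def onz(uv,z):
    n=cv2.undistortPoints(np.array(uv,float).reshape(-1,1,2),K,np.array([c["k1"],0,0,0.])).reshape(-1,2)
    D=np.c_[n,np.ones(len(n))]@Rc;C=-Rc.T@t;return C+D*((z-C[2])/D[:,2])[:,None]
def ang(uv,z):
    p=onz(uv,z)[:,:2].astype(np.float32);vx,vy,x,y=cv2.fitLine(p,cv2.DIST_HUBER,0,.01,.01).ravel()
    return np.degrees(np.arctan2(vy,vx)),np.std((p-[x,y])@[-vy,vx]),(x,y)
green=(im[...,1].astype(int)>im[...,2]+20)
F=[(u,np.where(green[100:200,u])[0].max()+100) for u in range(165,375)]
B=[(u,np.where(green[5:100,u])[0].min()+5) for u in list(range(200,350))]
L=[(np.where(green[v,120:250])[0].min()+120,v) for v in range(55,175)]
Rr=[(np.where(green[v,250:420])[0].max()+250,v) for v in range(30,150)]
for n,e in zip("FBLR",(F,B,L,Rr)):print(n,ang(e,105))
A=[]
for v in range(196,238):
    r=im[v,195:230].astype(int);w=np.where((r.max(1)-r.min(1)<25)&(r.max(1)>90))[0]
    if len(w)>2:A.append((w.mean()+195,v))
print(len(A),A[::6],ang(A,58))
cv2.imwrite("pics/crop.png",cv2.resize(im[170:270,150:260],None,fx=5,fy=5,interpolation=cv2.INTER_CUBIC))
E
```

```text
F (np.float32(-80.73097), np.float32(0.42241937), (np.float32(649.7726), np.float32(37.331676)))
B (np.float32(-80.752205), np.float32(0.47329694), (np.float32(874.9266), np.float32(36.64895)))
L (np.float32(9.255178), np.float32(0.4105537), (np.float32(726.0695), np.float32(212.1701)))
R (np.float32(9.2876625), np.float32(0.4189969), (np.float32(774.8777), np.float32(-105.83771)))
42 [(np.float64(208.5), 196), (np.float64(209.0), 202), (np.float64(210.0), 208), (np.float64(210.5), 214), (np.float64(211.5), 220), (np.float64(211.5), 226), (np.float64(212.5), 232)] (np.float32(9.29927), np.float32(0.3335592), (np.float32(587.83356), np.float32(122.64647)))
```

View pics/crop.png

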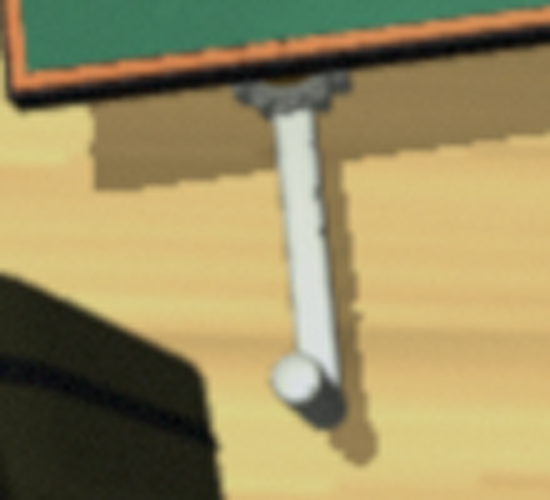

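The stage normal fits at 9.27° and the arm at 9.30°, so the arm is square. The crop shows the arm straight out, with its post top at about (297,378) and nothing touching it.

```bash
python3 -c "
from plant import *
print(finish_job())"
```

```text
the job is handed in; nothing more can be done
None
```

The valve arm now points straight out: the camera fit puts it within about 0.1° of square to the stage's front edge. The gripper has let go, I never moved the levelling knob, and the job was handed in at about 7 s of the 32 s allowed.

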